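# Shake out the telescopic grinder brush and extend its handle

### The job

The telescopic brush stands pushed together in its steel pot. Without taking it out of the pot, and with its handle still pushed in, pump the brush up and down twice to shake off the grit, each time lifting it by more than half of the pot's depth and setting it back on the pot's floor; then press in the thumb button on the side of its grip and draw the handle out past the first stop to the second one. Finish while still holding the brush, extended to the second stop and upright, with the bristles just clear above the rim of the pot, and leave the pot standing and the other things where they are.

Things in the scene. Friction and masses are not known exactly. Their poses are not given: they have to be found in the camera images.
- brush: loose telescopic brush. Origin: centre of the flat bristle end; z runs up to the handle. Bristle head 48 mm across, 40 tall; above it a steel tube 24 mm across (ferrule 40 mm across to z = 47, collar 27 mm at the top) ending at z = 140 mm, three small dark latch slots on its +y side. Starts upright on the pot's floor. Tube with head about 0.3 kg, handle 0.1 kg
- grip (a point): centre of the grip on the handle, 173 mm above the bristle end with the handle pushed in, axes as the brush. Black plastic block 24 mm along x, 26 along y, 58 tall, ribbed on its plain +-x flats; a wire loop stands 10 mm above it. The button is on the +y flat. Held across the x flats the button is not touched: the latch stays locked and the brush moves as one
- button_face (a point): middle of the thumb button's outer face: grey plastic pad 13 mm wide, 30 tall, level with the grip's centre, 4 mm proud of the +y flat, moving in along -y. Gripping across y, one finger on the button and one on the opposite flat, presses it flush
- button (a joint): thumb button, m: 0 out (latch locked), 0.004 flush with the flat. Spring 2.4 N rising to about 5 N. Beyond about 0.003 the latch is out of its slot; hold the button in while drawing the handle, for once let go it springs out and locks in the next slot it meets
- handle (a joint): how far the handle is drawn out along z, m: 0 pushed in (start), 0.038 first stop, 0.076 second stop and end of travel (2 mm play). Button held in, it slides with about 0.5 N: raise the handle and the heavier tube and bristles stay on the pot's floor until the second stop takes them along. Let go between stops, it stays loosely there and can still be slid to a slot
- pot: round open pot of turned steel, 66 mm across outside, 60 mm inside, 65 mm tall, inner floor 8 mm above its foot (57 mm deep). Origin: centre of the underside, z up. Loose, 0.7 kg, stands on the bench
- gears: bystander: stack of three dark change gears, 86 mm across, 50 mm tall, origin centre of the underside
- tin: bystander: grey plastic tin 72 mm across and 75 mm tall with files and rods standing in it up to 125 mm, origin centre of the underside
- spanner: bystander: open-ended spanner 150 mm long lying flat, origin at its middle
- hammer: bystander: hammer with wooden handle lying flat, origin at its middle
- clamp: bystander: C-clamp lying flat, 110 by 80 mm
- wheel: bystander: grinding wheel 180 mm across with flange hub lying flat, 44 mm tall
- jar: bystander: clear jar with steel lid, 56 mm across, 75 mm tall
Things that resemble listed ones, but are neither listed nor needed, are in the scene too. What is shaped like the pot but orange is not meant.

How it is judged:
By the outcome, as a careful person would: the job done as asked, in the order asked, and still so for the second after the job is handed in, while the arm keeps its last pose, push and grip.
It also fails if it takes over 48 s, if anything falls off the work surface, if the arm or the gripper's body presses on something with over 40 N, if the wrist force passes 120 N, or if a joint passes its speed limit or range.

### The arm

A 6-joint arm with a two-finger parallel gripper is mounted at the origin on the work surface. World frame = base frame: x ahead of the robot, y to its left, z up, the work surface at z = 0. Lengths are in m, angles in rad, forces in N, time in s.
With the tool pointing down it reaches from about 0.4 to 0.825 m from the base axis. Payload 7 kg.
Tool frame: the origin (TCP) lies at the centre of the arm's flange, where the gripper is bolted on; the fingertips stand 178 mm ahead of it and the grasp point (between the pads) lies 159 mm ahead of it; z points along the fingers, y is the direction in which the jaws open and shut (so a half turn about z gives the same grasp; the last joint's range is limited). The gripper opens to 88 mm and grips with 3 to 60 N. Pads are 19 mm wide; open, the fingers measure 130 mm over their backs; the gripper's body (78 mm by 193 mm) begins 47 mm behind the grasp point.
Start: joints at [-0.973, 0.359, 0.012, 0, -1.224, -0.288], TCP at [0.206, -0.643, 0.405] pointing down, gripper open.
Joint ranges: [-3.07, 3.07], [-1.43, 2.12], [-1.02, 1.25], [-3.03, 1.67], [-3.05, -0], [-3.03, 3.03]. Speed limits (rad/s): [2.39, 2.39, 3.01, 3.14, 3.14, 3.14].

### API

Orientations are given as [roll, pitch, yaw] about the fixed x, y, z axes, in that order (R = Rz(yaw) Ry(pitch) Rx(roll)).
In Python, from station import arm gives the robot as it stands.
- The arm moves only by the shell command python3 -m handwheel 'ROWS' [OPENING] [FORCE]. ROWS is JSON, a list of rows, each a list of 4 numbers: the shift along the world's x, y, z in cm, then the turn about the world's z in rad. In form: [[dx, dy, dz, yaw], ...]. A call has 1 to 20 rows; each row shifts and turns the commanded pose from where the row before left it; what a row does not reach is not made up. A row lasts 1/10 s, in which the tool goes at most 50 mm and 8.59 degrees, less where a joint would pass 70% of its speed; a pose out of reach is approached as far as the arm can. A call is refused whole if a number of a shift passes 5 or a number of a turn 0.15, either way. A call with a gripper value outside its range is refused whole. OPENING is the closure, from 0 (fully open) to 1 (shut), set as the call begins (- or left out, the last holds). The fingers move at their own pace and stop on an object; FORCE is the grip in N (left out, the last holds). Time passes only in rows, so rows that do not move let the fingers close. It gives the time, the measured TCP pose, the force and the opening at its end, in the units of the state.
- arm.get_state(): the state, without advancing time (a new reading comes with each control period).
- arm.grab_frame(name): name is "scene" or "top" or "wrist"; returns a dict with "image" (400x640x3 uint8, red, green, blue), "depth" (400x640 float32, m along the optical axis (not along the pixel's ray), 0 where there is no reading), "vfov" (degrees; the focal length in pixels is half the picture's height over the tangent of half this angle, whatever the lens; pixels are square), "cx", "cy" (the principal point, pixels), "rvec" (rotation vector, rad) and "tvec" (3), from world to camera coordinates, as OpenCV has them. Camera axes: x right, y down, z forward; pixel columns grow to the right and rows downward; lengths in m; the calibration is good to about 2 mm. A picture is of the moment at which its call begins.
- arm.job_done(): hands the job in, once; it reports no verdict.
The state is a dict: "t": time; "q": joint angles; "qd": joint speeds; "joint_efforts": joint torques, N m; "eef_pos": TCP position; "ee_rot": TCP orientation; "force": force on the tool from outside, world axes, zero at the start; "moment": the same for the moment, N m; "width": finger opening in m.
Only numpy, scipy, OpenCV 4.12 (cv2) and the standard library are available. Lean on these libraries where they do the work, as an engineer would, in place of code of your own. Each camera call takes 0.05 s, during which the arm holds its last target.

## Working session

There is one attempt and no reset: what is moved stays moved. The work goes in short steps, Python scripts to look and compute and a shell command to move; the robot and the scene stay as the last step left them, time stands still between calls to the robot, and variables do not carry over. Pictures are saved under pics/ and viewed, and the job is handed in when it is done.

```bash
mkdir -p pics; cat > h.py <<'E'
import numpy as np,cv2
from station import arm
def grab(n):
    f=arm.grab_frame(n); im=cv2.cvtColor(np.asarray(f["image"]),cv2.COLOR_RGB2BGR)
    h=im.shape[0]; f["f"]=h/2/np.tan(np.radians(f["vfov"])/2)
    f["R"]=cv2.Rodrigues(np.array(f["rvec"],float))[0]; f["t"]=np.array(f["tvec"],float)
    f["bgr"]=im; return f
def plane(f,u,v,z):
    d=f["R"].T@np.array([(u-f["cx"])/f["f"],(v-f["cy"])/f["f"],1]); c=-f["R"].T@f["t"]
    return c+d*(z-c[2])/d[2]
def proj(f,p):
    c=f["R"]@np.array(p)+f["t"]; return c[:2]/c[2]*f["f"]+[f["cx"],f["cy"]]
def dep(f,u,v):
    z=f["depth"][int(v),int(u)]
    return f["R"].T@(np.array([(u-f["cx"])/f["f"]*z,(v-f["cy"])/f["f"]*z,z])-f["t"])
def crop(f,x0,y0,x1,y1,s,name): cv2.imwrite("pics/"+name,cv2.resize(f["bgr"][y0:y1,x0:x1],None,fx=s,fy=s,interpolation=cv2.INTER_CUBIC))
E
python3 - <<'E'
from h import *
for n in("scene","top"):
    f=grab(n); cv2.imwrite(f"pics/{n}0.png",f["bgr"]); print(n,f["f"],f["cx"],f["cy"],-f["R"].T@f["t"],f["R"][2])
print(arm.get_state())
E
```

```text
scene 437.54407103564165 318.40642651674307 206.30822381063774 [1.57367437 0.34365941 1.10687149] [-0.69066208 -0.25992321 -0.67485244]
top 403.8913179593383 313.51561234540145 198.81270820531918 [ 0.50276333 -0.01151196  1.26540966] [ 0.07323828 -0.0179382  -0.99715314]
{'t': 0.1, 'q': array([-9.72888467e-01,  3.59328031e-01,  1.11714638e-02, -3.39371963e-04,
       -1.22410670e+00, -2.88081545e-01]), 'qd': array([ 0.00117402, -0.00200175,  0.00267903, -0.00024658,  0.0016019 ,
        0.00135049]), 'joint_efforts': array([-2.06550460e-03, -5.84163165e+01,  2.93748361e+01,  7.01521039e+00,
        1.02752171e-02, -6.54137557e-05]), 'eef_pos': array([ 0.20574398, -0.64270271,  0.4038115 ]), 'ee_rot': array([ 3.14009551e+00, -1.10917190e-04, -2.83188180e+00]), 'force': array([-1.18005561, -0.85550922, -0.32618362]), 'moment': array([ 0.00206783,  0.00455813, -0.03064731]), 'width': 0.08787345707853302}
```

View pics/scene0.png

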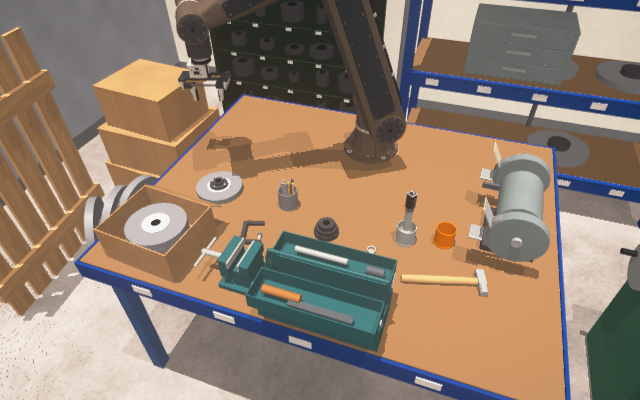

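View pics/top0.png

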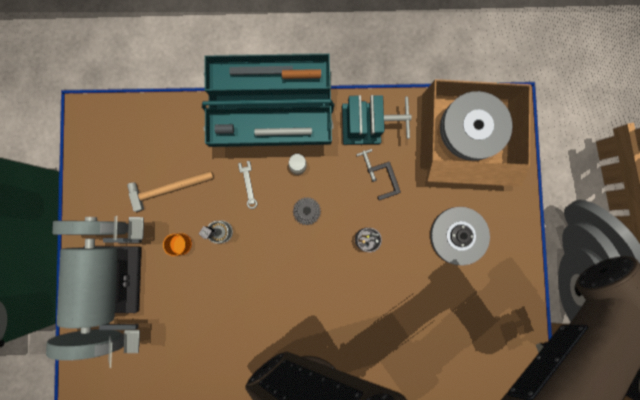

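The steel pot with the brush is at top (218,232) and scene (405,225). The orange one at top (177,244) and scene (445,235) is the decoy. I'll enlarge both views to confirm that and find the button side.

```bash
python3 - <<'E'
from h import *
f=grab("scene"); g=grab("top")
a=cv2.resize(f["bgr"][180:255,365:465],None,fx=6,fy=6,interpolation=cv2.INTER_CUBIC)[:450]
crop(f,370,180,465,255,6,"s1.png"); crop(g,160,195,260,265,7,"t1.png")
for (u,v) in [(410,197),(412,205),(406,242)]: print(dep(f,u,v))
for (u,v) in [(205,234),(209,233),(213,231),(224,226),(230,232)]: print('t',(u,v),dep(g,u,v))
E
```

```text
[0.5131607  0.25085869 0.20194178]
[0.51265011 0.26115263 0.17078291]
[0.53200659 0.26453035 0.02000507]
t (205, 234) [0.49479026 0.25284201 0.21002295]
t (209, 233) [0.49715143 0.24204246 0.2119583 ]
t (213, 231) [0.50206147 0.23877814 0.18134436]
t (224, 226) [0.51621749 0.23741176 0.04437511]
t (230, 232) [0.4977562  0.22327893 0.02476809]
```

View pics/s1.png

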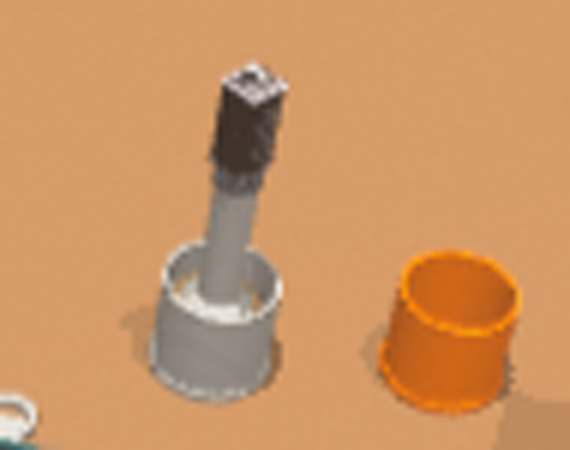

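View pics/t1.png

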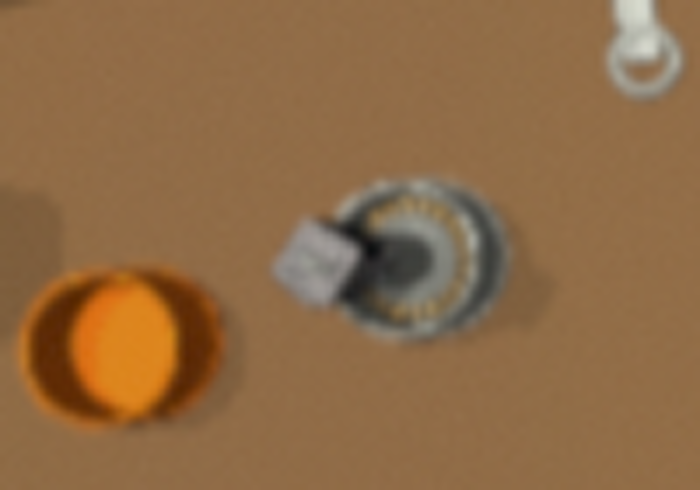

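The crop confirms it: the brush stands in the steel pot, and the orange pot is empty. The button doesn't show from the scene side. Next I'll measure the grip's centre and yaw and look through the wrist camera.

```bash
python3 - <<'E'
from h import *
g=grab("top"); w=grab("wrist")
im=cv2.resize(g["bgr"][195:265,160:260],None,fx=8,fy=8,interpolation=cv2.INTER_CUBIC)
D=cv2.resize(g["depth"][195:265,160:260],None,fx=8,fy=8,interpolation=cv2.INTER_NEAREST)
# points by depth
vs,us=np.mgrid[215:250,190:235]
P=np.array([dep(g,u,v) for u,v in zip(us.ravel(),vs.ravel())])
m=(P[:,2]>.195)&(P[:,2]<.24); print(m.sum(),P[m].mean(0),np.median(P[m],0))
px=np.stack([us.ravel(),vs.ravel()],1)[m].astype(np.float32)
Q=np.array([plane(g,u,v,.21)[:2] for u,v in px],np.float32)
r=cv2.minAreaRect(Q*1000); print(r)
t=np.array([plane(g,160+319/7,195+263/7,.21)]);print(t)
print("corners", [plane(g,160+a/7,195+b/7,.21)[:2].round(4).tolist() for a,b in [(318,216),(366,256),(320,309),(270,264)]])
gr=cv2.cvtColor(g["bgr"],cv2.COLOR_BGR2HSV)
# pot outline
pc=[plane(g,160+a/7,195+b/7,.065)[:2] for a,b in [(415,175),(510,255),(418,343)]];print(pc)
print(-w["R"].T@w["t"],w["R"][2], w["f"]); cv2.imwrite("pics/w0.png",w["bgr"])
E
```

```text
108 [0.50076308 0.252548   0.20945914] [0.50022357 0.25243778 0.21002566]
((500.3694763183594, 252.59619140625), (26.798053741455078, 28.21194839477539), 58.665061950683594)
[[0.49844839 0.25136264 0.21      ]]
corners [[0.5158, 0.2517], [0.5006, 0.234], [0.4815, 0.251], [0.4985, 0.2694]]
[array([0.53400901, 0.24699097]), array([0.49941136, 0.20724419]), array([0.46337188, 0.24610577])]
[ 0.13984403 -0.6649559   0.38446525] [ 0.24703222  0.0800788  -0.96569274] 357.0784269627092
```

```bash
python3 -m handwheel '[[3,3.5,0.3,-0.045],[3,3.5,0.3,-0.045],[3,3.5,0.3,-0.045],[3,3.5,0.3,-0.045],[3,3.5,0.3,-0.045],[3,3.5,0.3,-0.045],[3,3.5,0.3,-0.045],[3,3.5,0.3,-0.045],[0.3,3.8,0.3,-0.045],[0.3,3.8,0.3,-0.045],[0.3,3.8,0.3,-0.045],[0.3,3.8,0.3,-0.045],[0.3,3.8,0.3,-0.045],[0.3,3.8,0.3,-0.045],[0.3,3.8,0.3,-0.045],[0.3,3.8,0.3,-0.045],[0.3,3.8,0.3,-0.045],[0.3,3.8,0.3,-0.045],[0.3,3.8,0.3,-0.045],[0.3,3.8,0.3,-0.045]]' 0; python3 - <<'E'
from h import *
print(arm.get_state()["q"])
w=grab("wrist"); cv2.imwrite("pics/w1.png",w["bgr"])
E
```

```text
t: 2.3
eef_pos: [0.4814, 0.0947, 0.4651]
ee_rot: [3.141, 0.0, 2.55]
force: [0.3, -0.6, -0.7]
width: 0.0877
[ 5.95807758e-01  1.33098931e-02 -2.82825163e-01 -1.04845650e-05
 -1.27385523e+00 -2.75844623e+00]
```

View pics/w1.png

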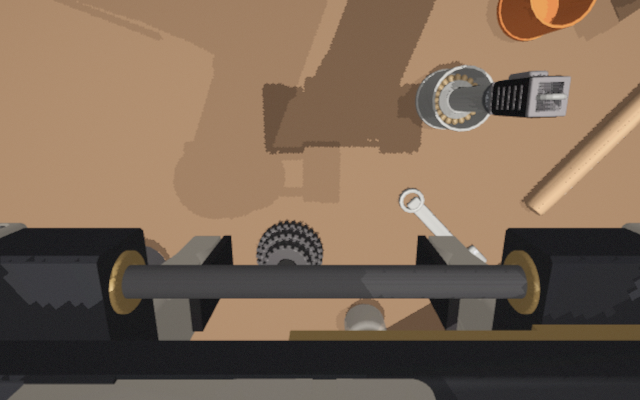

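```bash
python3 - <<'E'
from h import *
w=grab("wrist"); crop(w,410,55,590,145,4,"w1c.png"); np.set_printoptions(precision=4,suppress=True)
print("cam",-w["R"].T@w["t"],"up",plane(w,547,75,.21)-plane(w,547,95,.21))
for c in [(528,77),(569,76),(567,115),(528,117)]: print(plane(w,*c,.21)[:2])
E
```

```text
cam [0.4252 0.1364 0.4455] up [-0.0111  0.0051  0.    ]
[0.484  0.2517]
[0.4978 0.2732]
[0.5192 0.2624]
[0.5062 0.241 ]
```

View pics/w1c.png

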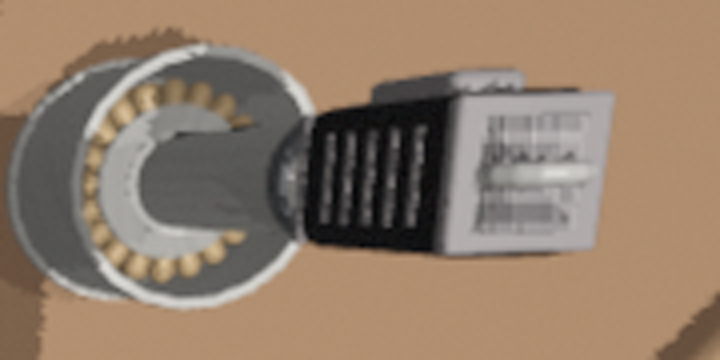

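The button (grey pad) faces world azimuth of about 150°, and the brush's x axis lies at about 60°. The last joint's range is too small for the 150° yaw, so I'll use the half-turned grasp at yaw of about -0.52.

```bash
python3 -m handwheel '[[0.1,0.4,0,0.15],[0.1,0.4,0,0.15],[0.1,0.4,0,0.15],[0.1,0.4,0,0.15],[0.1,0.4,0,0.15],[0.1,0.4,0,0.15],[0.1,0.4,0,0.15],[0.1,0.4,0,0.15],[0.1,0.4,0,0.15],[0.1,0.4,0,0.15],[0.1,0.4,0,0.15],[0.1,0.4,0,0.15],[0.1,0.4,0,0.15],[0.1,0.4,0,0.15],[0.1,0.4,0,0.15],[0.1,0.4,0,0.15],[0.1,0.4,0,0.15],[0.1,0.4,0,0.15],[0.1,0.4,0,0.15],[0.1,0.4,0,0.15]]'; python3 - <<'E'
from h import *
print(arm.get_state()["q"])
w=grab("wrist"); cv2.imwrite("pics/w2.png",w["bgr"])
E
```

```text
t: 4.4
eef_pos: [0.5017, 0.1728, 0.4647]
ee_rot: [3.141, 0.0, -0.726]
force: [-0.2, 0.3, 0.2]
width: 0.0877
[ 7.01468641e-01  8.46959116e-02 -2.07729630e-01 -3.86635928e-05
 -1.27847713e+00  1.43705161e-01]
```

View pics/w2.png

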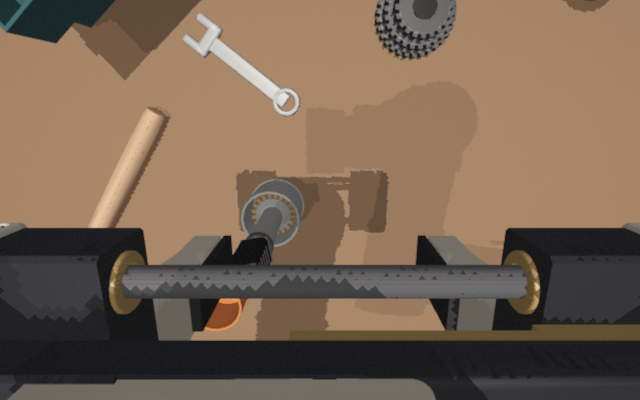

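```bash
python3 - <<'E'
from h import *
f=grab("scene"); crop(f,365,120,465,255,5,"s2.png")
print(plane(f,370+253/6,180+85/6,.21))
vs,us=np.mgrid[180:235,395:425]
P=np.array([dep(f,u,v) for u,v in zip(us.ravel(),vs.ravel())])
for a,b in [(.19,.205),(.16,.19),(.09,.14)]:
    m=(P[:,2]>a)&(P[:,2]<b)&(abs(P[:,0]-.5)<.06); print(m.sum(),P[m].mean(0))
E
```

```text
[0.50712303 0.25542149 0.21      ]
40 [0.50987392 0.25426685 0.19854084]
72 [0.51039183 0.25463683 0.17490134]
84 [0.51008424 0.25470097 0.11438501]
```

View pics/s2.png

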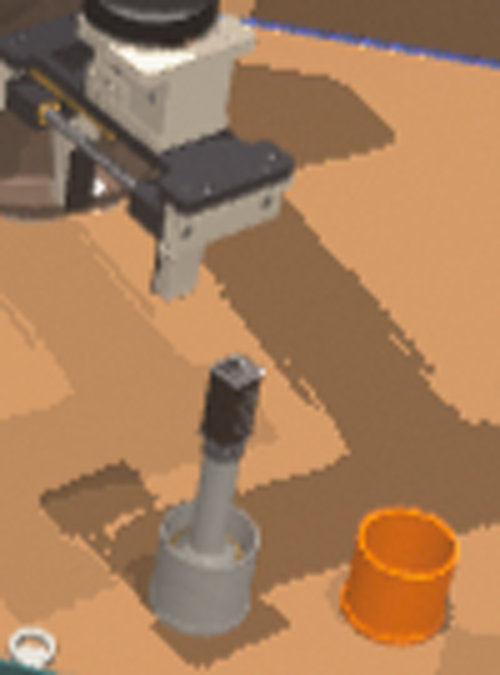

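```bash
python3 -m handwheel '[[0,2,0,0.05],[0,2,0,0.05],[0,2,0,0.05],[0,2.1,0,0.05],[0,0,0,0],[0,0,0,0]]'; python3 - <<'E'
from h import *
print(arm.get_state()["q"])
t=grab("top"); crop(t,140,160,300,280,5,"t3.png")
E
```

```text
t: 5.1
eef_pos: [0.5017, 0.2553, 0.4642]
ee_rot: [3.141, 0.0, -0.531]
force: [-0.2, -0.9, 0.3]
width: 0.0877
[ 8.18492297e-01  1.40892293e-01 -1.43976873e-01  1.14977306e-05
 -1.28681682e+00  2.21750683e-01]
```

View pics/t3.png

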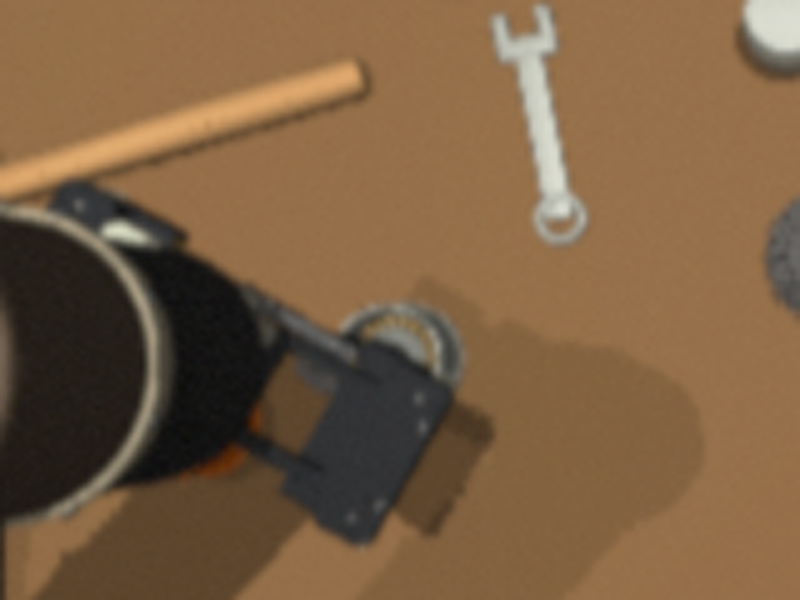

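```bash
python3 -m handwheel '[[0,0,-2,0],[0,0,-2,0],[0,0,-2,0],[0,0,-2,0],[0,0,-2,0],[0,0,-1.5,0],[0,0,-0.9,0],[0,0,0,0],[0,0,0,0]]'; python3 - <<'E'
from h import *
t=grab("scene"); crop(t,345,120,465,260,5,"s4.png")
w=grab("wrist"); cv2.imwrite("pics/w4.png",w["bgr"])
E
```

```text
t: 6.05
eef_pos: [0.502, 0.2542, 0.3413]
ee_rot: [-3.141, -0.0, -0.532]
force: [-0.1, 0.6, 1.0]
width: 0.0876
```

View pics/s4.png

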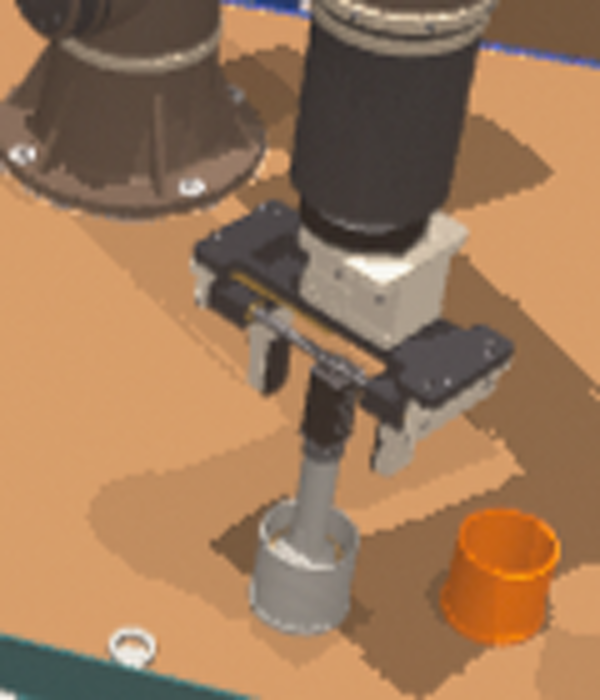

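View pics/w4.png

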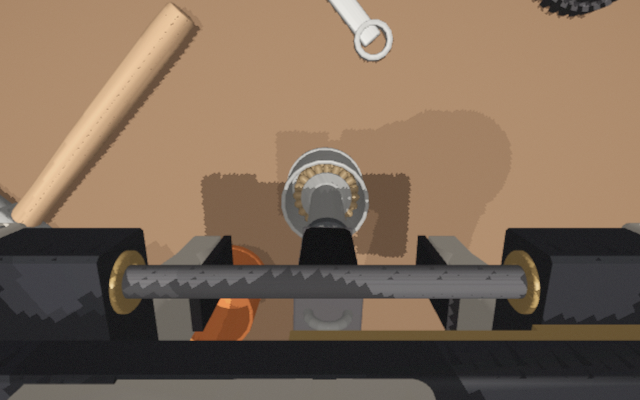

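The grip is centred and square between the jaws. I'll close across the x flats.

```bash
python3 -m handwheel '[[0,0,0,0],[0,0,0,0],[0,0,0,0],[0,0,0,0],[0,0,0,0],[0,0,0,0],[0,0,0,0],[0,0,0,0]]' 1 30; python3 - <<'E'
from h import *
w=grab("wrist"); cv2.imwrite("pics/w5.png",w["bgr"])
E
```

```text
t: 6.95
eef_pos: [0.5018, 0.2542, 0.3406]
ee_rot: [3.142, -0.0, -0.532]
force: [0.2, -0.1, -0.6]
width: 0.0289
```

View pics/w5.png

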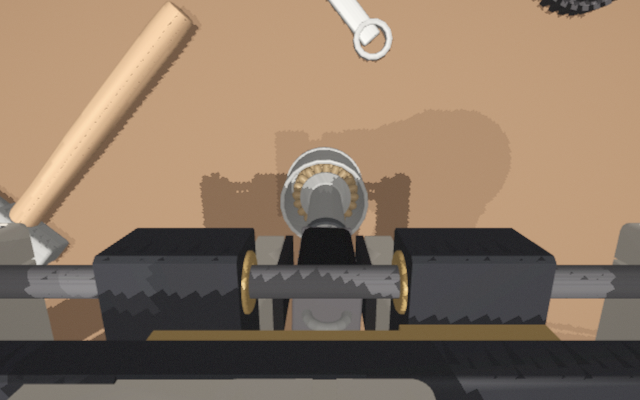

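```bash
python3 -m handwheel '[[0,0,0,0],[0,0,0,0],[0,0,0,0],[0,0,0,0]]'
```

```text
t: 7.4
eef_pos: [0.5017, 0.254, 0.3406]
ee_rot: [3.141, 0.0, -0.532]
force: [-0.5, -0.9, 0.3]
width: 0.0242
```

```bash
python3 -m handwheel '[[0,0,0.7,0],[0,0,1.1,0],[0,0,1.1,0],[0,0,1.1,0],[0,0,0,0],[0,0,0,0],[0,0,0,0]]'; python3 - <<'E'
from h import *
t=grab("scene"); crop(t,345,120,465,260,5,"s6.png")
E
```

```text
t: 8.1
eef_pos: [0.5015, 0.254, 0.3802]
ee_rot: [3.141, 0.001, -0.532]
force: [0.0, 0.1, -5.6]
width: 0.0239
```

View pics/s6.png

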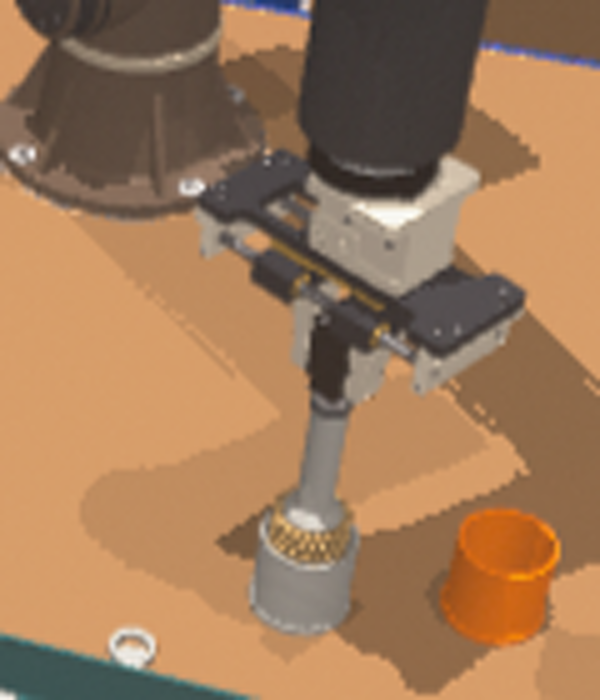

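The brush rises as one piece while the pot stays put. The grip shows 40 mm of lift and about 4–5 N. Down gently, then the second pump.

```bash
python3 -m handwheel '[[0,0,-1.2,0],[0,0,-1.2,0],[0,0,-0.8,0],[0,0,-0.5,0],[0,0,-0.3,0],[0,0,-0.05,0],[0,0,0,0],[0,0,0,0],[0,0,0,0]]'; python3 - <<'E'
from station import arm
s=arm.get_state();print(s["force"],s["eef_pos"])
E
```

```text
t: 9.05
eef_pos: [0.5019, 0.2541, 0.3406]
ee_rot: [-3.141, -0.0, -0.532]
force: [-1.1, -2.1, 1.4]
width: 0.0238
[-1.05262017 -2.14648441  1.3660553 ] [0.50187642 0.25407649 0.3405649 ]
```

```bash
python3 -m handwheel '[[0,0,0.7,0],[0,0,1.1,0],[0,0,1.1,0],[0,0,1.1,0],[0,0,0,0],[0,0,0,0],[0,0,0,0]]';  python3 -m handwheel '[[0,0,-1.2,0],[0,0,-1.2,0],[0,0,-0.8,0],[0,0,-0.5,0],[0,0,-0.3,0],[0,0,-0.05,0],[0,0,0,0],[0,0,0,0],[0,0,0,0]]'; python3 - <<'E'
from h import *
t=grab("scene"); crop(t,345,120,465,260,5,"s7.png")
s=arm.get_state();print(s["force"],s["eef_pos"])
E
```

```text
t: 9.75
eef_pos: [0.5015, 0.254, 0.3797]
ee_rot: [3.141, 0.0, -0.532]
force: [-0.1, 0.0, -5.4]
width: 0.0243
t: 10.65
eef_pos: [0.5019, 0.2538, 0.3406]
ee_rot: [3.141, -0.001, -0.531]
force: [-2.3, -1.3, 5.9]
width: 0.0239
[-2.51713589 -3.40597852  6.02089831] [0.50182918 0.25385614 0.34056191]
```

View pics/s7.png

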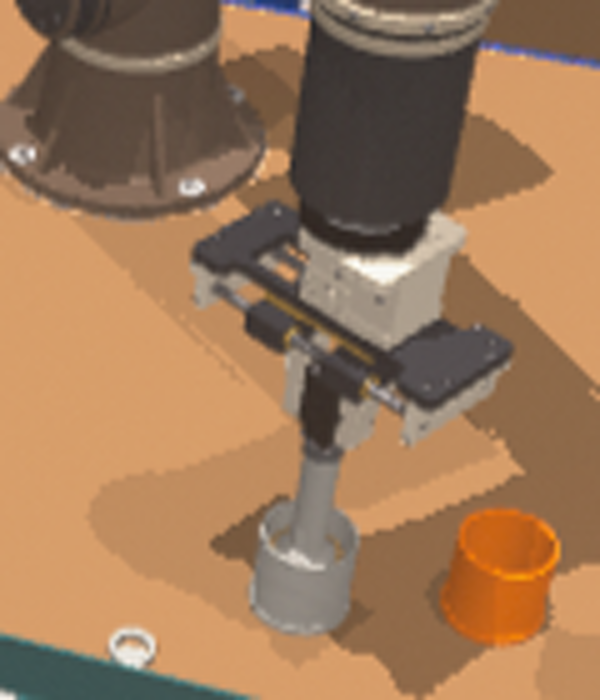

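Both pumps are done: each lifted 40 mm and set back on the floor, with the contact force positive at the end. Now I'll open, turn 90° around the grip in place, and look.

```bash
python3 -m handwheel '[[0,0,0,0],[0,0,0,0],[0,0,0,0],[0,0,0,0],[0,0,0,0],[0,0,0,0],[0,0,0,0],[0,0,0,0],[0,0,0,0],[0,0,0,0]]' 0; python3 - <<'E'
from h import *
t=grab("wrist"); cv2.imwrite("pics/w8.png",t["bgr"])
E
```

```text
t: 11.7
eef_pos: [0.5017, 0.2542, 0.3397]
ee_rot: [-3.142, 0.0, -0.532]
force: [-0.3, 0.0, 1.2]
width: 0.0872
```

View pics/w8.png

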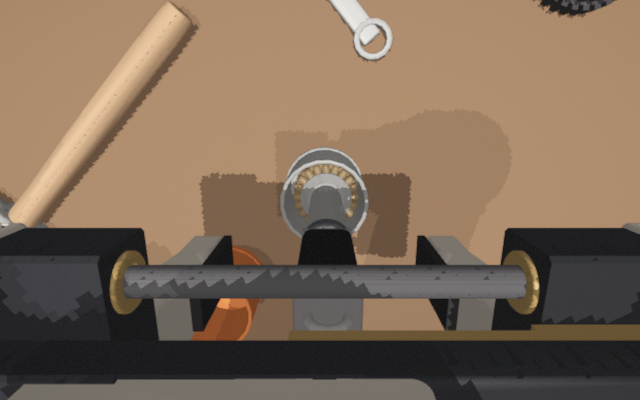

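```bash
python3 -m handwheel '[[0,0,0,-0.14],[0,0,0,-0.14],[0,0,0,-0.14],[0,0,0,-0.14],[0,0,0,-0.14],[0,0,0,-0.14],[0,0,0,-0.14],[0,0,0,-0.14],[0,0,0,-0.14],[0,0,0,-0.14],[0,0,0,-0.14],[0,0,0,-0.03],[0,0,0,0],[0,0,0,0]]'; python3 - <<'E'
from h import *
t=grab("wrist"); cv2.imwrite("pics/w9.png",t["bgr"])
E
```

```text
t: 13.15
eef_pos: [0.5018, 0.2541, 0.3397]
ee_rot: [-3.142, -0.0, -2.099]
force: [-0.5, 0.0, 0.3]
width: 0.0877
```

View pics/w9.png

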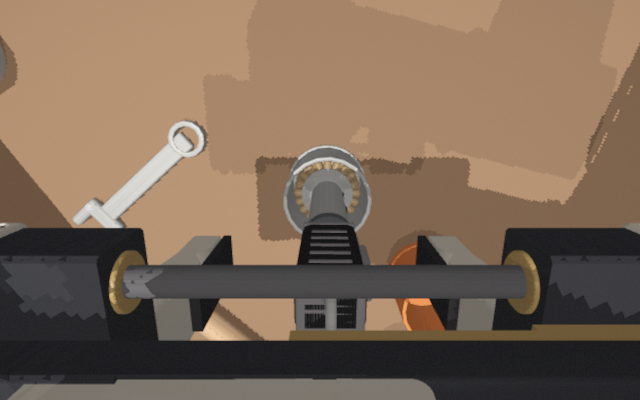

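The ribbed flat now faces the camera. The button stands proud at the right, around (365,275), and the jaws are square to it. Closing.

```bash
python3 -m handwheel '[[0,0,0,0],[0,0,0,0],[0,0,0,0],[0,0,0,0],[0,0,0,0],[0,0,0,0],[0,0,0,0],[0,0,0,0],[0,0,0,0],[0,0,0,0],[0,0,0,0],[0,0,0,0],[0,0,0,0]]' 1 35; python3 - <<'E'
from h import *
t=grab("wrist"); crop(t,230,130,430,330,3,"w10.png")
E
```

```text
t: 14.5
eef_pos: [0.5017, 0.2541, 0.3395]
ee_rot: [3.141, -0.0, -2.102]
force: [-0.7, 0.5, -2.1]
width: 0.026
```

View pics/w10.png

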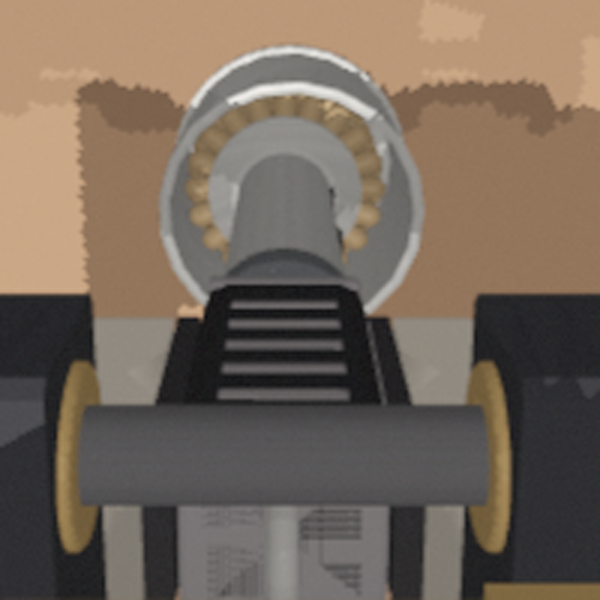

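The width is 26 mm, so the button is flush. I'll draw the handle up 60 mm (past the first stop) and check that the tube stays down.

```bash
python3 -m handwheel '[[0,0,0.3,0],[0,0,0.6,0],[0,0,0.6,0],[0,0,0.6,0],[0,0,0.6,0],[0,0,0.6,0],[0,0,0.6,0],[0,0,0.6,0],[0,0,0.6,0],[0,0,0.6,0],[0,0,0.3,0],[0,0,0,0]]'; python3 - <<'E'
from h import *
t=grab("scene"); crop(t,345,120,465,260,5,"s11.png")
print(arm.get_state()["force"])
E
```

```text
t: 15.75
eef_pos: [0.5018, 0.2541, 0.4002]
ee_rot: [-3.141, 0.0, -2.102]
force: [-1.1, 0.3, -0.5]
width: 0.0259
[-1.67320722  0.1097264  -0.22254964]
```

View pics/s11.png

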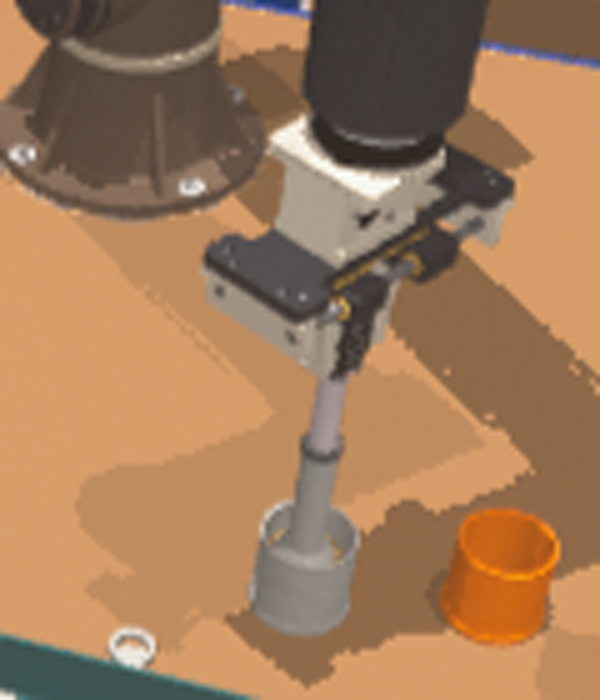

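The tube stays on the floor and the inner rod is out. I'll ease onto the second stop and check the load.

```bash
python3 -m handwheel '[[0,0,0.4,0],[0,0,0.4,0],[0,0,0.4,0],[0,0,0.3,0],[0,0,0.3,0],[0,0,0.3,0],[0,0,0.4,0],[0,0,0.5,0],[0,0,0,0],[0,0,0,0],[0,0,0,0]]'; python3 - <<'E'
from h import *
t=grab("scene"); crop(t,345,120,465,260,5,"s12.png")
print(arm.get_state()["force"])
E
```

```text
t: 16.9
eef_pos: [0.5017, 0.2541, 0.4294]
ee_rot: [3.141, -0.0, -2.102]
force: [0.4, -0.5, -5.0]
width: 0.0257
[-0.18809862  0.54467765 -4.09924769]
```

View pics/s12.png

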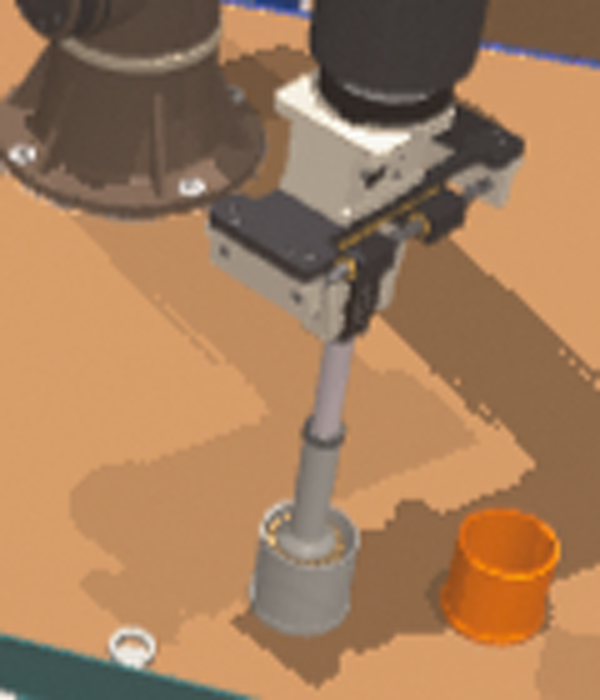

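The load is now about 4.5 N and the tube is coming along, so the second stop is reached. I'll lift until the bristles clear the rim.

```bash
python3 -m handwheel '[[0,0,0.4,0],[0,0,0.8,0],[0,0,0.8,0],[0,0,0.8,0],[0,0,0.8,0],[0,0,0.8,0],[0,0,0.6,0],[0,0,0.2,0],[0,0,0,0],[0,0,0,0],[0,0,0,0]]'; python3 - <<'E'
from h import *
t=grab("scene"); crop(t,345,110,465,260,5,"s13.png"); w=grab("wrist"); crop(w,220,90,440,290,3,"w13.png")
g=grab("top"); crop(g,140,160,300,280,5,"t13.png")
print(arm.get_state()["force"],arm.get_state()["eef_pos"])
E
```

```text
t: 18.05
eef_pos: [0.5017, 0.2541, 0.4812]
ee_rot: [3.141, -0.001, -2.102]
force: [0.1, 0.5, -4.6]
width: 0.0259
[-0.12080212 -0.58132066 -4.47798645] [0.50175515 0.25413551 0.48136831]
```

View pics/s13.png

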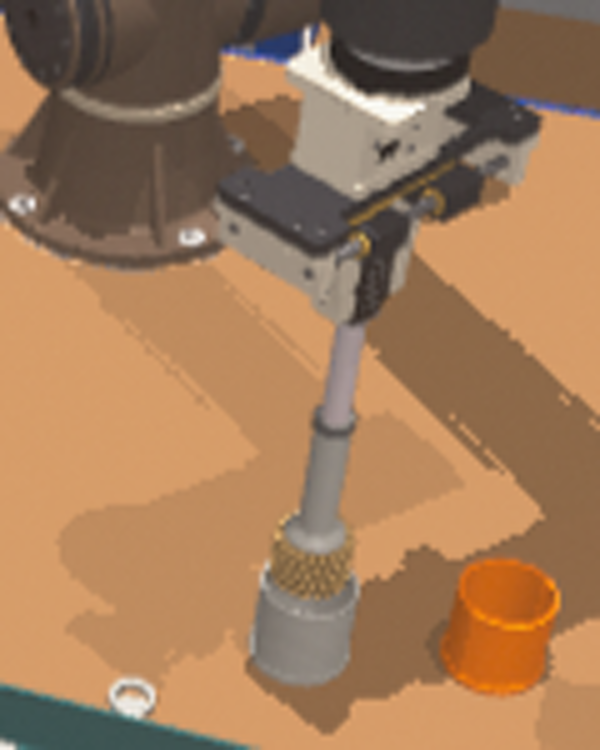

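View pics/w13.png

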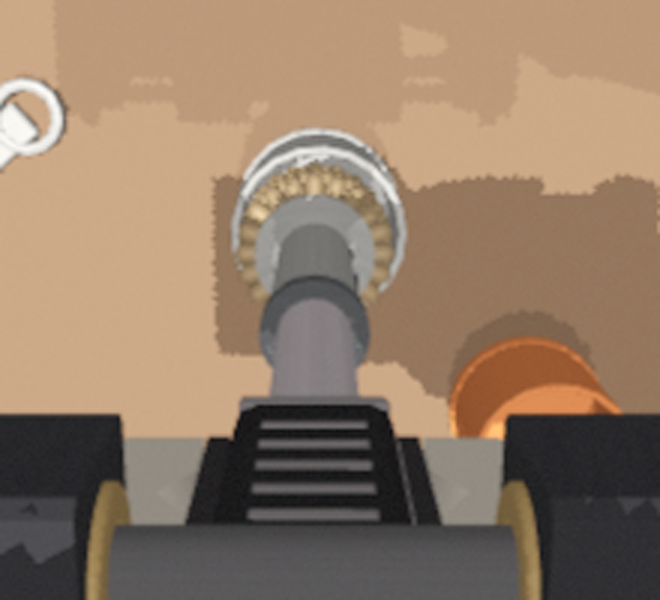

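```bash
python3 - <<'E'
from h import *
t=grab("scene")
c=-t["R"].T@t["t"]; a=np.array([.5017,.2541]); d=c[:2]-a; d/=np.linalg.norm(d)
for z in (.205,.21,.215,.22): print("collar",z,(proj(t,[*a,z])-[345,110])*5)
for z in (.06,.065,.07,.075,.08): print("bristle front",z,(proj(t,[*(a+d*.024),z])-[345,110])*5, "axis pot rim front", (proj(t,[*(a+d*.033),z])-[345,110])*5)
print(arm.get_state()["force"],arm.get_state()["eef_pos"])
crop(t,385,205,430,255,12,"s14.png")
E
```

```text
collar 0.205 [334.35558191 421.06576331]
collar 0.21 [335.40463174 415.02079106]
collar 0.215 [336.45886602 408.94594428]
collar 0.22 [337.51832329 402.84100095]
bristle front 0.06 [301.71866629 609.13047095] axis pot rim front [300.0765319  618.59299274]
bristle front 0.065 [302.63327286 603.86020527] axis pot rim front [300.99134808 613.32151914]
bristle front 0.07 [303.55214689 598.56534903] axis pot rim front [301.91045166 608.02534021]
bristle front 0.075 [304.47531833 593.24572972] axis pot rim front [302.83387283 602.70428186]
bristle front 0.08 [305.40281739 587.90117322] axis pot rim front [303.76164209 597.35816837]
[ 0.19723359  0.67110225 -4.248451  ] [0.50177112 0.25416067 0.48143814]
```

View pics/s14.png

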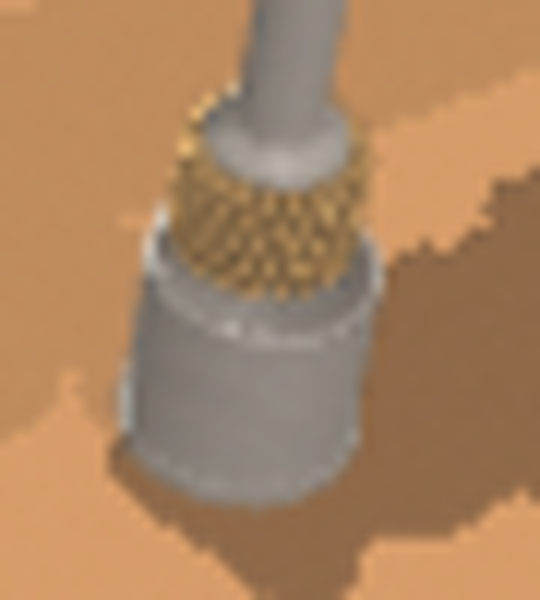

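View pics/t13.png

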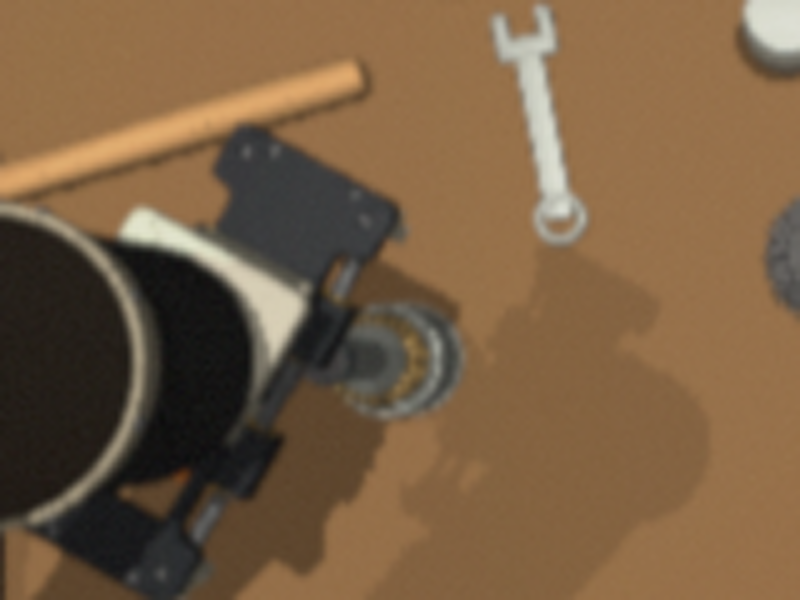

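```bash
python3 -m handwheel '[[0,0,0.2,0],[0,0,0,0],[0,0,0,0],[0,0,0,0],[0,0,0,0],[0,0,0,0]]'; python3 - <<'E'
from h import *
t=grab("scene"); cv2.imwrite("pics/s15.png",t["bgr"]); s0=cv2.imread("pics/scene0.png")
d=cv2.absdiff(t["bgr"],s0).max(2)
for n,(x0,y0,x1,y1) in dict(orange=(433,220,458,250),hammer=(440,268,492,298),wheel=(195,168,245,202),tin=(276,178,302,212),gears=(312,215,342,243)).items(): print(n,(d[y0:y1,x0:x1]>40).mean())
print(arm.get_state()["force"],arm.get_state()["eef_pos"],arm.get_state()["width"],arm.get_state()["t"])
E
```

```text
t: 18.85
eef_pos: [0.5018, 0.2541, 0.4836]
ee_rot: [3.142, -0.0, -2.102]
force: [0.6, 0.3, -4.9]
width: 0.0256
orange 0.20666666666666667
hammer 0.0
wheel 0.06941176470588235
tin 0.0
gears 0.0
[-0.43382163  0.80149671 -4.4184742 ] [0.5017385  0.25415962 0.48362629] 0.02604176491057189 18.9
```

View pics/s15.png

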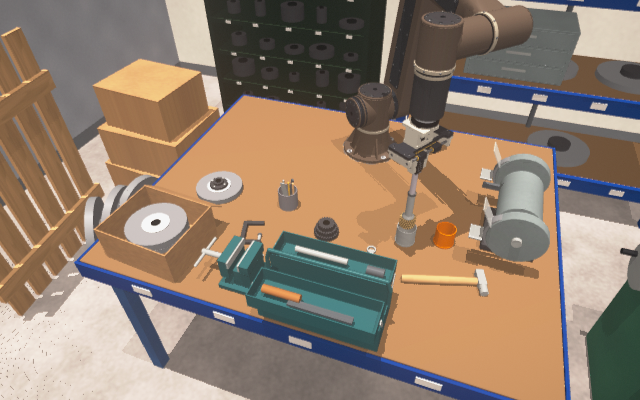

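The differences at the orange pot and the wheel look like the arm's shadow; both stand in the same pixels as before. The brush hangs extended and upright over the pot, so I'm handing in.

```bash
python3 -c "
from station import arm
print(arm.job_done())"
```

```text
the job is handed in; nothing more can be done
None
```

The job is handed in at about 19 s. The brush is held upright, drawn out to the second stop, with its bristles about 7–10 mm above the pot's rim.

- **Pumping:** I gripped across the ribbed x flats, so the button was not touched. I pumped the brush twice, 40 mm up each time, and set it back on the pot's floor. The wrist force went from about −5.5 N hanging to +1.4 N and +5.9 N at the bottom.
- **Drawing out:** I turned the gripper 90° in place and closed on the button; the width read 26 mm, so it was flush. At 60 mm the tube was still on the floor. Past the second stop the brush's weight came on (about 4.5 N) and I lifted the brush.
- **Last checks:**
  - **Bristle height:** estimates of the gap above the rim ran from 6.5 to 11 mm. The bristle-edge pixels gave the low end and the arm's travel the high end; the camera is only good to about 2 mm.
  - **Pot:** it stands where it was.
  - **Bystanders:** the hammer, tin and gears showed no change. The wheel differed in 7% of its pixels and the orange pot in 21%; both are in place to the eye, and I take the difference as the arm's shadow. I judged the spanner, clamp and jar by eye only.

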